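# Fit the mixer paddle to its drive and hold it home

### The job

Draw the openwork mixing paddle (the one with two windows in its blade) up out of the slotted holder, turn it until the cross-shaped stem meshes with the four jaws of the coupling on top of the mixer drive, and slide it fully home, collar down on the jaws. The sprung ejector pin in the socket pushes it out again, so finish while still gripping the paddle and pressing it fully home, upright. Leave the solid scraper in its slot and everything else where it stands.

Things in the scene. Friction and masses are not known exactly. Their poses are not given: they have to be found in the camera images.
- paddle: Mixing paddle, bare metal, 0.12 kg, standing stem down in either slot of the holder. Origin: stem tip; z up, x across the blade's thickness, y along its width. Stem 0 to 28 mm: cross of two wings, 22 mm across, 7 mm thick, along x and y, lower edges rounded. Collar, diameter 30 mm, 28 to 33 mm. Flat blade 8 mm thick, 66 mm wide, 38 to 122 mm, with two windows from 52 to 92 mm.
- paddle_bar (a point): On the paddle's axis, 109 mm above its stem tip, mid-thickness: middle of the plain top bar of the blade (30 mm high, 66 mm wide, 8 mm thick, top edge 13 mm above this point), the place to pinch across the 8 mm from above. Axes as the paddle's.
- scraper: Scraper that stands in the other slot and stays there: round stem, solid blade 8 mm thick, 66 mm wide below but only 36 mm wide above 78 mm; 118 mm tall. Origin at its stem tip, axes as the paddle's.
- rack: Slotted wooden holder, fixed, 150 x 92 mm, 84 mm high; origin at the centre of its underside, z up. Slots at x = -40 and +40 mm; blades stand in them with their width along y, side edges in grooves 36 mm deep with 1.5 mm play, stem tips 10 mm and the paddle's top edge 132 mm above the table. The way out is straight up until the stem tip is above the holder (84 mm).
- drive: Mixer drive: white motor base 150 x 126 mm, 51 mm high, fixed to the table, with a round turret (outer diameter 69 mm at the top, 87 mm high) round the coupling. Origin at the centre of its underside; the coupling's axis is its z axis.
- socket_mouth (a point): Centre of the coupling's mouth, level with the tops of its jaws, 90 mm above the table; turns with the coupling. Four square steel jaws leave a cross-shaped gap 9.5 mm wide and 30 mm deep along this point's x and y axes: the stem fits at any quarter turn, with the paddle's x along the point's x or y. Home: collar on the jaws, stem tip 28 mm below this point.
- coupling (a joint): Turn of the coupling about the drive's z axis (rad, counter-clockwise from above); a dry friction of 0.1 N m holds it where it stands.
- ejector (a joint): Travel of the sprung brass ejector pin (8.6 mm thick, on the coupling's axis) downward, in m: 0 when up, its top then 18 mm below the mouth; 0.010 with the paddle fully home; its own stop is at 0.012. It pushes back with 3 N at 0 and 7 N at 0.010, so it lifts the paddle when that is let go.
- jar: Bystander: jar of sweets with a dark lid, 54 mm wide, 75 mm high, origin at its underside.
- pot: Bystander: open white stoneware pot, 68 mm wide, 66 mm high, origin at its underside.
- spoon: Bystander: teaspoon lying on the table, 132 mm long.

How it is judged:
By the outcome, as a careful person would: the job done as asked, in the order asked, and still so for the second after the job is handed in, while the arm keeps its last pose, push and grip.
It also fails if it takes over 42 s, if anything falls off the work surface, if the arm or the gripper's body presses on something with over 40 N, if the wrist force passes 120 N, or if a joint passes its speed limit or range.

### The arm

A 6-joint arm with a two-finger parallel gripper is mounted at the origin on a cart in front of the work surface, level with it; the furniture and walls round the work are solid. World frame = base frame: x ahead of the robot, y to its left, z up, the work surface at z = 0. Lengths are in m, angles in rad, forces in N, time in s.
With the tool pointing down it reaches from about 0.35 to 0.775 m from the base axis. Payload 5.5 kg.
Tool frame: the origin (TCP) lies where the fingers leave the gripper's body, on its centre line; the fingertips stand env.tip_reach ahead of it and the grasp point (between the pads) lies 54 mm ahead of it (env.tip_reach is the distance from the TCP to the fingertips, in m); z points along the fingers, y is the line along which they close (so a half turn about z gives the same grasp; the last joint's range is limited). The gripper opens to 85 mm and grips with 20 to 120 N. Pads are 22 mm wide; open, the fingers measure 114 mm over their backs; the gripper's body (76 mm by 85 mm) begins 54 mm behind the grasp point. The pads swing forward as they close: fully open they stand 13 mm farther back than shut.
Start: joints at [-1.242, 0.313, 0.046, 1.304, 0, 1.431], TCP at [0.26, -0.513, 0.304] pointing down, gripper open.
Joint ranges: [-2.76, 2.76], [-0.86, 1.69], [-1.03, 1.26], [-2.2, 2.34], [-1.47, 1.5], [-3.14, 3.14]. Speed limits (rad/s): [2.57, 2.57, 3.14, 3.14, 3.14, 3.14].

### API

Orientations are given as a unit quaternion [w, x, y, z].
In Python, from workcell import status, optics, hand_in, env gives the robot as it stands.
- The arm moves only by the shell command python3 -m handwheel 'ROWS' [FORCE]. ROWS is a JSON object whose one key "deltas" holds a list of rows, each a list of 5 numbers: the opening, from -1 (shut) to 1 (fully open), then the shift along the tool's x, y, z in units of 40 mm (1.0 is 40 mm), then the turn about the tool's z in units of 10 degrees (1.0 is 10 degrees). In form: {"deltas": [[jaw, x, y, z, roll], ...]}. A call has 1 to 20 rows; each row shifts and turns the commanded pose from where the row before left it, along the tool's axes as they then stand; what a row does not reach is not made up. A row lasts 1/8 s, in which the tool goes at most 62.5 mm and 10.7 degrees, less where a joint would pass 70% of its speed; a pose out of reach is approached as far as the arm can. A call is refused whole if a number of a shift passes 1 or a number of a turn 1, either way. A call with a gripper value outside its range is refused whole. The fingers move at their own pace and stop on an object; FORCE is the grip in N (left out, the last holds). Time passes only in rows, so rows that do not move let the fingers close. It gives the time, the measured TCP pose, the force, the opening and the grip force at its end, in the units of the state.
- status.get_state(): the state, without advancing time (a new reading comes with each control period).
- optics.read_camera(name): name is "scene" or "top" or "wrist"; returns a dict with "frame" (400x640x3 uint8, red, green, blue), "depth" (400x640 float32, m along the optical axis (not along the pixel's ray), 0 where there is no reading), "vfov" (degrees; the focal length in pixels is half the picture's height over the tangent of half this angle, whatever the lens; pixels are square), "cx", "cy" (the principal point, pixels), "origin" and "attitude" of the camera in the world. Camera axes: x right, y down, z forward; pixel columns grow to the right and rows downward; lengths in m; the calibration is good to about 2 mm. A picture is of the moment at which its call begins.
- hand_in(): hands the job in; it is judged then, once.
The state is a dict: "clock": time; "joint_pos": joint angles; "qvel": joint speeds; "tau": joint torques, N m; "tcp_pos": TCP position; "orientation": TCP orientation; "wrist_force": force on the tool from outside, world axes, zero at the start; "ft_torque": the same for the moment, N m; "finger_gap": finger opening in m; "grip_force": force on a finger pad.
Only numpy, scipy, OpenCV 4.12 (cv2) and the standard library are available. Lean on these libraries where they do the work, as an engineer would, in place of code of your own. Each camera call takes 0.05 s, during which the arm holds its last target. There are 200 camera calls.

## Working session

There is one attempt and no reset: what is moved stays moved. The work goes in short steps, Python scripts to look and compute and a shell command to move; the robot and the scene stay as the last step left them, time stands still between calls to the robot, and variables do not carry over. Pictures are saved under pics/ and viewed, at most 10 in all, crops included, and the job is handed in when it is done.

```bash
mkdir -p pics
cat > h.py <<'E'
import numpy as np, cv2
from workcell import status, optics, env
from scipy.spatial.transform import Rotation as R
def cam(n):
    d=optics.read_camera(n); f=200/np.tan(np.radians(d['vfov'])/2)
    q=np.array(d['attitude'],float)
    M=R.from_quat(q[[1,2,3,0]]).as_matrix() if q.size==4 else q.reshape(3,3)
    Z=d['depth']; v,u=np.mgrid[:400,:640]
    P=np.stack([(u-d['cx'])/f*Z,(v-d['cy'])/f*Z,Z],-1)@M.T+np.array(d['origin'])
    P[Z==0]=np.nan
    return d['frame'],P,d
E
python3 - <<'E'
from h import *
print(status.get_state(), env.tip_reach)
a=[]
for n in('scene','top'):
    f,P,d=cam(n); np.savez(n+'0',f=f,P=P); print(n,d['origin'],d['attitude'],d['vfov'],d['cx'],d['cy'])
    cv2.imwrite(f'pics/{n}0.png',f[...,::-1])
E
```

```text
{'clock': 0.0, 'joint_pos': array([-1.24162106e+00,  3.14021426e-01,  4.49688172e-02,  1.30358869e+00,
       -7.90708687e-06,  1.43117181e+00]), 'qvel': array([ 0.00073364, -0.00149365, -0.0006538 , -0.00024412, -0.00083307,
        0.00065544]), 'tau': array([ 2.72469129e-03, -4.80625284e+01,  2.98533046e+01,  1.91305135e-02,
        1.34028886e-05,  2.93841197e-06]), 'tcp_pos': array([ 0.25964771, -0.51261355,  0.30299263]), 'orientation': array([-9.17970543e-04,  9.72653483e-01,  2.32259234e-01, -9.12337993e-05]), 'wrist_force': array([ 0.00776767, -0.36785136, -0.05665713]), 'ft_torque': array([-0.0365568 ,  0.07526115, -0.03353408]), 'grip_force': 0.0, 'finger_gap': 0.08520047292267088} 0.0726
scene [0.17255301 0.76913537 0.59557603] [ 0.13264249 -0.23412997  0.83888986 -0.47313098] 52.52879011086708 320.30930671548884 195.32315491653992
top [0.51441779 0.04330189 1.03418857] [ 0.02899995 -0.7014172   0.71174465 -0.02434071] 46.54603791184875 317.1959891193599 197.65632600771184
```

View pics/top0.png

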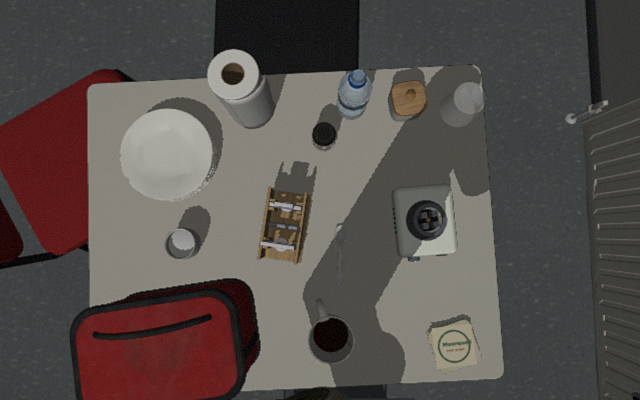

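View pics/scene0.png

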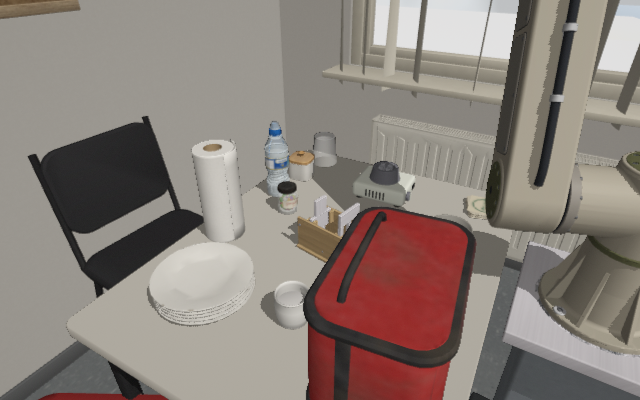

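The top view shows the rack at about (283,225), with blades at rows ~207 and ~243, and the drive turret at (427,220). Next I'll measure all three and zoom in.

Run:
```python
from h import *
d=np.load('top0.npz'); f,P=d['f'],d['P']
a=cv2.resize(f[180:270,250:310],None,fx=6,fy=6,interpolation=3)
b=cv2.resize(f[190:250,397:457],None,fx=7,fy=7,interpolation=3)
c=np.zeros((540,790,3),np.uint8); c[:540,:360]=a; c[:420,365:785]=b
cv2.imwrite('pics/crop.png',c[...,::-1])
def rep(m,n):
    q=P[m]; 
    if len(q)<5: print(n,len(q)); return
    r=cv2.minAreaRect((q[:,:2]*1000).astype(np.float32)); print(n,len(q),np.nanmean(q,0).round(4),'rect',np.round(r[0],1),np.round(r[1],1),round(r[2],1))
v,u=np.mgrid[:400,:640]; z=P[...,2]
box=lambda a,b,c,e:(u>=a)&(u<b)&(v>=c)&(v<e)
rk=box(250,312,180,270)
rep(rk&(z>.108)&(v<225),'bladeFar'); rep(rk&(z>.108)&(v>=225),'bladeNear')
rep(rk&(z>.122)&(v<225),'bladeFar top'); rep(rk&(z>.122)&(v>=225),'bladeNear top')
rep(rk&(z>.06)&(z<.1),'rack')
dr=box(380,470,170,275)
rep(dr&(z>.035)&(z<.06),'base'); rep(dr&(z>.08)&(z<.1),'turret'); rep(dr&(z>.088)&(z<.1),'jaws')
```

```text
bladeFar 82 [0.5705 0.1144 0.1271] rect [570.9 114.4] [34.6  8. ] 80.5
bladeNear 158 [0.4924 0.127  0.131 ] rect [492.1 127.6] [65.6  8. ] 80.8
bladeFar top 75 [0.5708 0.1147 0.1283] rect [571.  114.6] [34.3  7.9] 80.8
bladeNear top 148 [0.4922 0.1272 0.1322] rect [492.1 127.6] [65.6  8. ] 80.8
rack 783 [0.5347 0.1212 0.0817] rect [531.2 121. ] [ 82.7 148.3] 80.8
base 3141 [ 0.5364 -0.1755  0.0501] rect [ 533.9 -180.1] [159.8 127.4] 4.5
turret 640 [ 0.5379 -0.1778  0.0874] rect [ 538.4 -178.7] [68.9 69.4] 47.3
jaws 249 [ 0.5381 -0.1778  0.0899] rect [ 538.6 -180.2] [66.4 65.7] 75.4
```

View pics/crop.png

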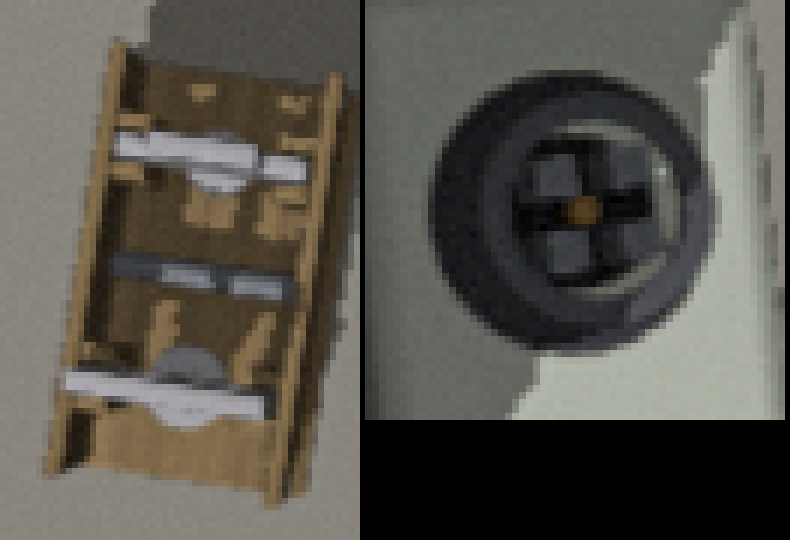

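Blade sizes match: the near blade (66 mm wide, top at z=0.132) is the paddle, at (0.492, 0.1275), width at 80.8°. The far blade (35 mm, 0.128) is the scraper. The coupling sits at about (538,-179) mm. Its turn needs a closer look from the wrist camera, so I'll find that camera's mount.

Run:
```python
from h import *
f,P,d=cam('wrist'); s=status.get_state(); q=s['orientation']
Rt=R.from_quat(q[[1,2,3,0]]); C=R.from_quat(np.array(d['attitude'])[[1,2,3,0]])
print(Rt.inv().apply(np.array(d['origin'])-s['tcp_pos']), (Rt.inv()*C).as_matrix().round(3), d['vfov'])
t=np.array([.538,-.179,.30]); print(Rt.inv().apply(t-s['tcp_pos'])/.04)
```

```text
[ 0.06937192 -0.00062348 -0.07085885] [[-0.    -0.962 -0.273]
 [ 1.    -0.     0.   ]
 [-0.    -0.273  0.962]] 70.21169791094762
[ 9.97639424 -4.29949476  0.08792962]
```

```bash
python3 -m handwheel '{"deltas":[[0.2,1,-0.43,0,0],[0.2,1,-0.43,0,0],[0.2,1,-0.43,0,0],[0.2,1,-0.43,0,0],[0.2,1,-0.43,0,0],[0.2,1,-0.43,0,0],[0.2,1,-0.43,0,0],[0.2,1,-0.43,0,0],[0.2,1,-0.43,0,0],[0.2,1,-0.43,0,0],[0.2,0,0,0,0],[0.2,0,0,0,0]]}' 60
python3 - <<'E'
from h import *
f,P,d=cam('wrist'); np.savez('w1',f=f,P=P)
s=status.get_state(); print(s['joint_pos'],s['wrist_force'])
z=P[...,2]; m=(z>.0875)&(z<.094)&(np.hypot(P[...,0]-.538,P[...,1]+.179)<.03)
q=P[m]; print(m.sum(),np.nanmean(q,0))
# rectify at plane z=.09: world-aligned 0.2mm/px
fl=200/np.tan(np.radians(d['vfov'])/2); C=R.from_quat(np.array(d['attitude'])[[1,2,3,0]]).as_matrix()
i=np.arange(400); X,Y=np.meshgrid(.538+(i-200)*2e-4,-.179-(i-200)*2e-4)
W=(np.stack([X,Y,X*0+.09],-1)-d['origin'])@C
r=cv2.remap(f,(W[...,0]/W[...,2]*fl+d['cx']).astype('f4'),(W[...,1]/W[...,2]*fl+d['cy']).astype('f4'),1)
k=cv2.remap(z.astype('f4'),(W[...,0]/W[...,2]*fl+d['cx']).astype('f4'),(W[...,1]/W[...,2]*fl+d['cy']).astype('f4'),0)
hm=((k>.087)&(k<.094)).astype('u1')*255
cv2.imwrite('pics/rect.png',np.hstack([r[...,::-1],cv2.merge([hm]*3)])); np.savez('rect',r=r,k=k)
E
```

```text
clock: 1.65
tcp_pos: [0.5387, -0.1788, 0.3035]
orientation: [-0.0, 0.973, 0.233, -0.0]
wrist_force: [0.3, -0.3, 0.5]
finger_gap: 0.0512
grip_force: 0.0
[-4.62681101e-01  2.99052357e-01  2.58877392e-02  1.29828955e+00
 -3.98045107e-04  2.21061931e+00] [ 0.4198321   0.82012179 -0.27812025]
1081 [ 0.53676164 -0.1778007   0.0895585 ]
```

View pics/rect.png

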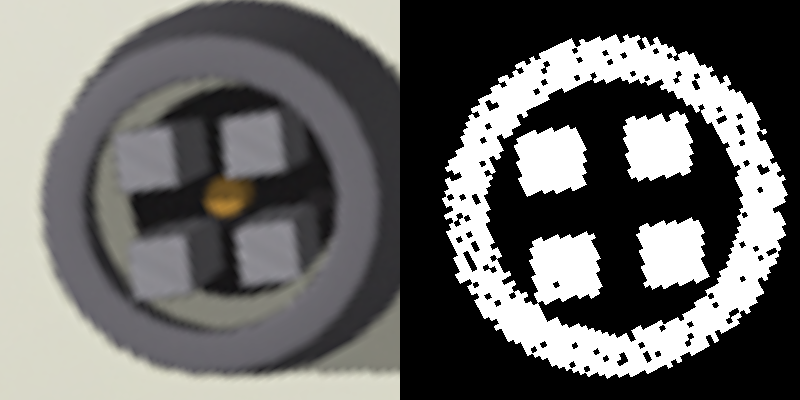

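The rectified view shows four jaws near (151,160), (258,146), (165,267) and (272,254) in the mask half, so the cross is turned about 7°. I'll compute it precisely.

Run:
```python
from h import *
k=np.load('rect.npz')['k']; hm=((k>.087)&(k<.094)).astype('u1')
hm=cv2.morphologyEx(hm,cv2.MORPH_OPEN,np.ones((9,9)))
n,l,st,c=cv2.connectedComponentsWithStats(hm)
J=[]
for i in range(1,n):
    r=cv2.minAreaRect(np.argwhere(l==i)[:,::-1].astype('f4')); print(st[i],c[i].round(1),r)
    if 2000<st[i][4]<8000: J.append(c[i])
J=np.array(J); m=J.mean(0); print('centre',.538+(m[0]-200)*2e-4,-.179-(m[1]-200)*2e-4)
a=np.degrees(np.arctan2(-(J-m)[:,1],(J-m)[:,0])); print('diag ang',a,(a-45)%90)
ring=(np.load('rect.npz')['k']>.08).astype('u1'); cs,_=cv2.findContours(ring,cv2.RETR_EXTERNAL,cv2.CHAIN_APPROX_NONE)
e=cv2.fitEllipse(max(cs,key=len)); print('ring',e,.538+(e[0][0]-200)*2e-4,-.179-(e[0][1]-200)*2e-4)
# next: move to above blade
s=status.get_state(); Rt=R.from_quat(s['orientation'][[1,2,3,0]])
print(Rt.inv().apply(np.array([.492,.1275,.303])-s['tcp_pos'])/.04)
```

```text
[   49    37   336   338 29347] [226.7 204.8] ((217.9832305908203, 205.54393005371094), (337.22418212890625, 333.87420654296875), 84.36931610107422)
[ 226  114   64   64 3566] [257.7 146.2] ((258.2560119628906, 146.15274047851562), (61.016387939453125, 63.83913040161133), 83.51692199707031)
[ 117  128   67   66 3777] [150.8 160.2] ((151.53848266601562, 160.30770874023438), (61.7692985534668, 66.7306900024414), 82.87498474121094)
[  51  199   40   67 1499] [ 73.8 227.9] ((70.5, 232.0), (66.0, 39.0), 90.0)
[ 240  221   66   65 3639] [272.1 252.7] ((272.32470703125, 253.15956115722656), (62.95323944091797, 62.2421760559082), 84.5596694946289)
[ 132  235   68   67 3784] [164.7 267.4] ((164.910888671875, 267.6089172363281), (63.68238067626953, 65.37394714355469), 84.2894058227539)
[ 56 241  15  11 150] [ 63.2 246.1] ((63.0, 246.0), (10.0, 14.0), 90.0)
centre 0.5402639037495246 -0.180325572925371
diag ang [  52.50574699  142.54866512  -37.15170097 -127.48782909] [7.50574699 7.54866512 7.84829903 7.51217091]
ring ((218.54800415039062, 202.60357666015625), (346.40765380859375, 350.1201171875), 55.013633728027344) 0.5417096008300781 -0.17952071533203123
[ 2.4258403  -7.36737079  0.01667405]
```

```bash
python3 -m handwheel '{"deltas":[[0.2,0.3,-0.92,0,0],[0.2,0.3,-0.92,0,0],[0.2,0.3,-0.92,0,0],[0.2,0.3,-0.92,0,0],[0.2,0.3,-0.92,0,0],[0.2,0.3,-0.92,0,0],[0.2,0.3,-0.92,0,0],[0.2,0.3,-0.92,0,0],[0.2,0,0,0,-0.9],[0.2,0,0,0,-0.9],[0.2,0,0,0,-0.9],[0.2,0,0,0,-0.9],[0.2,0,0,0,-0.9],[0.2,0,0,0,-0.9],[0.2,0,0,0,0],[0.2,0,0,0,0]]}'
python3 - <<'E'
from h import *
f,P,d=cam('wrist'); np.savez('w2',f=f,P=P); cv2.imwrite('pics/w2.png',f[...,::-1])
s=status.get_state(); print(s['joint_pos'])
z=P[...,2]; m=(z>.128)&(z<.136)&(np.hypot(P[...,0]-.492,P[...,1]-.1275)<.045)
q=P[m]; r=cv2.minAreaRect((q[:,:2]*1000).astype('f4')); print(m.sum(),np.nanmean(q,0),r)
Rt=R.from_quat(s['orientation'][[1,2,3,0]]); t=np.array([r[0][0]/1e3,r[0][1]/1e3,.119+.054])
print(Rt.inv().apply(t-s['tcp_pos'])/.04, Rt.as_matrix().round(3))
E
```

```text
clock: 3.7
tcp_pos: [0.4916, 0.1264, 0.3039]
orientation: [0.0, 0.762, 0.647, -0.0]
wrist_force: [-0.4, -0.4, 0.6]
finger_gap: 0.0513
grip_force: 0.0
[ 9.38666809e-02  1.82580388e-01 -1.25181080e-01  1.26301458e+00
 -1.36506241e-04  1.82729489e+00]
647 [0.49351476 0.1289972  0.13278796] ((493.2564392089844, 127.96975708007812), (65.74754333496094, 7.341033458709717), 80.90251159667969)
[0.04114585 0.03636535 3.27302419] [[ 0.162  0.987  0.   ]
 [ 0.987 -0.162 -0.   ]
 [-0.     0.    -1.   ]]
```

View pics/w2.png

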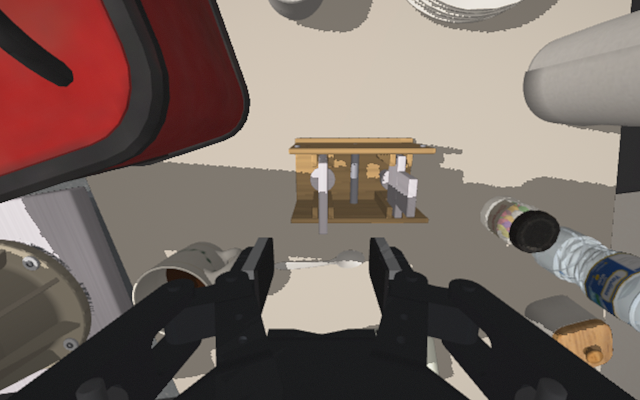

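The wrist view shows the paddle blade centred between the fingers at (322,190), the scraper at (400,190), and the bag to the left. Before descending I'll check how close the bag is.

Run:
```python
from h import *
for n in('top0','scene0','w2'):
    d=np.load(n+'.npz'); f=d['f'].astype(int);P=d['P']
    m=(f[...,0]>90)&(f[...,1]<50)&(P[...,2]>.05)&(P[...,0]>-.2)&(P[...,0]<.6)
    q=P[m]
    if len(q): print(n,len(q),np.nanmin(q,0),np.nanmax(q,0),'closest',q[np.argsort(np.hypot(q[:,0]-.49,q[:,1]-.128))[:3]].round(3))
```

```text
top0 13044 [0.23227004 0.19391461 0.20844974] [0.40583421 0.47097945 0.22060964] closest [[0.393 0.215 0.214]
 [0.393 0.216 0.215]
 [0.395 0.218 0.214]]
scene0 11596 [0.2008979  0.19108826 0.05027429] [0.40662599 0.48198236 0.25145031] closest [[0.394 0.21  0.21 ]
 [0.395 0.212 0.21 ]
 [0.398 0.219 0.211]]
w2 12854 [0.31424539 0.19464929 0.21107444] [0.40869483 0.27190355 0.23544894] closest [[0.396 0.213 0.215]
 [0.399 0.217 0.215]
 [0.397 0.215 0.214]]
```

```bash
python3 -m handwheel '{"deltas":[[0.1,0.04,0.02,0.6,0],[0.1,0,0,0.6,0],[0.1,0,0,0.6,0],[0.1,0,0,0.6,0],[0.1,0,0,0,0]]}' 60
```

```text
clock: 4.38
tcp_pos: [0.4913, 0.1284, 0.2062]
orientation: [-0.001, 0.762, 0.648, -0.002]
wrist_force: [0.4, -0.0, -0.2]
finger_gap: 0.0474
grip_force: 0.0
```

```bash
python3 -m handwheel '{"deltas":[[0.1,0,0.03,0.42,0],[0.1,0,0,0.42,0],[0.1,0,0,0,0],[-0.6,0,0,0,0],[-1,0,0,0,0],[-1,0,0,0,0],[-1,0,0,0,0],[-1,0,0,0,0],[-1,0,0,0,0]]}' 70
```

```text
clock: 5.5
tcp_pos: [0.494, 0.1286, 0.1754]
orientation: [0.0, 0.761, 0.649, 0.001]
wrist_force: [-2.3, 0.0, 5.8]
finger_gap: 0.0067
grip_force: 68.6
```

```bash
python3 -m handwheel '{"deltas":[[-1,0,0,-0.2,0],[-1,0,0,-0.4,0],[-1,0,0,-0.6,0],[-1,0,0,-0.6,0],[-1,0,0,-0.6,0],[-1,0,0,-0.6,0],[-1,0,0,0,0],[-1,0,0,0,0]]}'
python3 - <<'E'
from h import *
f,P,d=cam('wrist'); np.savez('w3',f=f,P=P); g,Q,e=cam('top'); np.savez('t3',f=g,P=Q)
h,S,_=cam('scene')
cv2.imwrite('pics/w3.png',np.hstack([cv2.resize(f[...,::-1],(480,300)),cv2.resize(h[150:320,250:420,::-1],(300,300))]))
s=status.get_state(); Rt=R.from_quat(s['orientation'][[1,2,3,0]])
print(s['tcp_pos'],Rt.as_matrix().round(4).tolist())
T=(P-s['tcp_pos'])@Rt.as_matrix()
m=(np.abs(T[...,1])<.012)&(T[...,2]>.035)&(T[...,2]<.09)&(np.abs(T[...,0])<.05); q=T[m]
print(m.sum(),[(np.nanmin(q[:,0]),np.nanmax(q[:,0]),np.nanmean(q[:,1])) if len(q) else 0])
d=np.array([.0467,-.308,0]); ax=np.array([.5395,-.180,0]); 
print('disp tool',Rt.inv().apply(np.array([.4927+.0467,.1278-.308,s['tcp_pos'][2]])-s['tcp_pos'])/.04)
E
```

```text
clock: 6.5
tcp_pos: [0.4935, 0.1284, 0.2935]
orientation: [-0.0, 0.761, 0.649, -0.0]
wrist_force: [0.8, 0.2, -0.6]
finger_gap: 0.0073
grip_force: 68.4
[0.49322783 0.12837362 0.29303749] [[0.1589, 0.9873, -0.0022], [0.9873, -0.1589, -0.0003], [-0.0006, -0.0021, -1.0]]
3308 [(np.float64(-0.028596904840624257), np.float64(0.03251544830899259), np.float64(0.0002653575611151881))]
disp tool [-7.43291010e+00  2.36544206e+00 -3.66557563e-04]
```

View pics/w3.png

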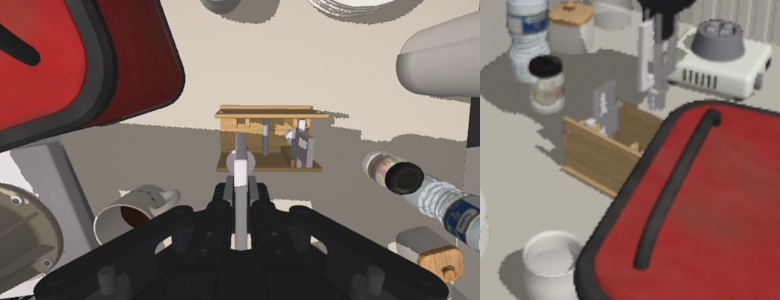

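Lifted and held upright. The blade shows between the fingers at (240,200), the scraper is still in its slot, and the rack is undisturbed.

```bash
python3 -m handwheel '{"deltas":[[-1,-0.43,0.14,0,0],[-1,-1,0.32,0,0],[-1,-1,0.32,0,0],[-1,-1,0.32,0,0],[-1,-1,0.32,0,0],[-1,-1,0.32,0,0],[-1,-1,0.32,0,0],[-1,-1,0.31,0,0],[-1,0,0,0,-0.84],[-1,0,0,0,-0.84],[-1,0,0,0,0],[-1,0,0,0,0],[-1,0,0,0,0]]}'
cat > m.py <<'E'
from h import *
import sys
n=sys.argv[1]; s=status.get_state(); Rt=R.from_quat(s['orientation'][[1,2,3,0]]); M=Rt.as_matrix()
print(s['tcp_pos'].round(4),'yaw x',np.degrees(np.arctan2(M[1,0],M[0,0])).round(2),'F',s['wrist_force'].round(1),'gap',s['finger_gap'])
# top camera: turret ring and jaws visible
f,P,d=cam('top'); g,Q,e=cam('scene'); w,W,c=cam('wrist')
np.savez(n,ft=f,Pt=P,fs=g,Ps=Q,fw=w,Pw=W)
T=(W-s['tcp_pos'])@M
m=(np.abs(T[...,1])<.015)&(T[...,2]>.02)&(T[...,2]<.19)&(np.abs(T[...,0])<.05)
for a,b in((.04,.05),(.06,.1),(.1,.13),(.13,.15),(.15,.185)):
    q=T[m&(T[...,2]>a)&(T[...,2]<b)]
    if len(q)>5: print(a,b,len(q),np.nanmin(q,0).round(4),np.nanmax(q,0).round(4))
cv2.imwrite(f'pics/{n}.png',np.hstack([cv2.resize(w[120:300,220:420,::-1],(400,360)),cv2.resize(g[140:230,335:435,::-1],(400,360))]))
E
python3 m.py d1
```

```text
clock: 8.28
tcp_pos: [0.5401, -0.1801, 0.2942]
orientation: [0.0, 0.659, 0.752, -0.0]
wrist_force: [-0.0, 0.8, -1.6]
finger_gap: 0.007
grip_force: 68.3
[ 0.5401 -0.1801  0.2942] yaw x 97.59 F [-0.   0.8 -1.6] gap 0.0070234019264908696
0.04 0.05 2520 [-0.0292 -0.0149  0.0401] [0.0325 0.015  0.05  ]
0.06 0.1 476 [ 0.0073 -0.0148  0.06  ] [0.0325 0.0149 0.1   ]
0.1 0.13 90 [-0.0053 -0.0133  0.1001] [0.0325 0.0075 0.13  ]
0.13 0.15 517 [-0.0131 -0.0143  0.13  ] [0.0123 0.0144 0.1361]
```

View pics/d1.png

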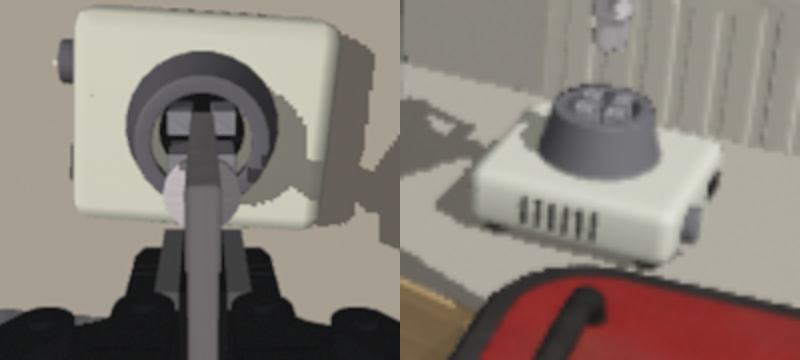

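The wrist crop shows the collar below the blade at (200,195) and the jaws straddling the blade line at (180,125) and (225,125). I'll measure both in the tool frame from this one picture.

```bash
cat > n.py <<'E'
from h import *
import sys
from scipy.optimize import least_squares
d=np.load(sys.argv[1]+'.npz'); s=status.get_state(); M=R.from_quat(s['orientation'][[1,2,3,0]]).as_matrix()
T=(d['Pw']-s['tcp_pos'])@M
def circ(q,r):
    h=cv2.convexHull((q[:,:2]*1e4).astype('f4'))[:,0]/10
    o=least_squares(lambda p:np.hypot(h[:,0]-p[0],h[:,1]-p[1])-r,[0,0],loss='soft_l1'); return o.x,np.abs(o.fun).mean()
m=(T[...,2]>.128)&(T[...,2]<.1375)&(np.hypot(T[...,0],T[...,1])<.02); q=T[m]
print('collar',m.sum(),q.max(0)*1e3,q.min(0)*1e3,circ(q,15))
zt=s['tcp_pos'][2]-.09
m=(np.abs(T[...,2]-zt)<.003)&(np.hypot(T[...,0],T[...,1])<.028)
n,l,st,c=cv2.connectedComponentsWithStats(m.astype('u1'))
for i in range(1,n):
    if st[i][4]>15:
        q=T[l==i]; print('jaw',st[i][4],(q.mean(0)*1e3).round(1),(q.min(0)*1e3).round(1),(q.max(0)*1e3).round(1))
m=(np.abs(T[...,2]-zt)<.006)&(np.hypot(T[...,0],T[...,1])<.045); print('turret',circ(T[m],34.5))
E
python3 n.py d1
```

```text
collar 521 [ 12.20056537  14.3041451  136.19224817] [-13.22977331 -14.42083115 129.77728557] (array([-0.73122522,  0.03964569]), np.float64(0.4574410351329006))
jaw 264 [  6.7   1.1 206.4] [-18.8 -27.5 204.3] [ 27.5  28.  207.3]
jaw 138 [ 11.8 -11.7 203.6] [  5.9 -17.1 201.6] [ 17.2  -5.2 207. ]
jaw 140 [ 11.9  11.2 203.6] [  5.7   4.7 201.7] [ 17.5  16.7 207.3]
jaw 49 [ -6.9 -13.2 203.6] [-12.7 -16.4 201.6] [ -4.2  -8.2 205.2]
jaw 46 [ -6.8  12.8 203.7] [-11.7   7.8 201.6] [ -4.3  15.9 205.9]
turret (array([ 0.83101127, -0.24504014]), np.float64(0.26521068600445596))
```

```bash
python3 -m handwheel '{"deltas":[[-1,0.03,-0.005,0.3,0],[-1,0,0,0.3,0],[-1,0,0,0.25,0],[-1,0,0,0,0],[-1,0,0,0,0]]}'; python3 m.py d2; python3 n.py d2
```

```text
clock: 9.05
tcp_pos: [0.5399, -0.1789, 0.2604]
orientation: [0.0, 0.658, 0.753, -0.0]
wrist_force: [1.2, -0.0, -0.9]
finger_gap: 0.0067
grip_force: 68.3
[ 0.5399 -0.1789  0.2604] yaw x 97.66 F [ 1.2 -0.  -0.9] gap 0.006662127805323245
0.04 0.05 2524 [-0.0291 -0.015   0.04  ] [0.0324 0.015  0.05  ]
0.06 0.1 459 [ 0.0071 -0.0149  0.06  ] [0.0323 0.0148 0.1   ]
0.1 0.13 102 [-0.0113 -0.0119  0.1001] [0.0322 0.0121 0.13  ]
0.13 0.15 499 [-0.0133 -0.0142  0.13  ] [0.0124 0.0145 0.1354]
0.15 0.185 941 [-0.0322 -0.0149  0.1678] [0.0361 0.015  0.185 ]
collar 516 [ 12.53757323  14.29121742 135.82167017] [-13.13415289 -14.43101952 129.53293409] (array([-0.90272009, -0.0325622 ]), np.float64(0.3533112449293389))
jaw 342 [ 10.5   4.4 172.8] [-22.3 -27.8 171.2] [ 27.6  27.6 173.8]
jaw 177 [ 10.8 -11.6 170. ] [  4.6 -16.8 168.2] [ 16.7  -6.1 173.6]
jaw 170 [ 10.9  11.4 170. ] [  4.8   5.9 168.5] [ 16.8  16.6 172.8]
jaw 28 [-16.4 -21.2 172.9] [-21.6 -25.4 171.5] [-10.1 -16.6 173.7]
turret (array([-0.05361152, -0.50092877]), np.float64(0.3123240533446612))
```

View pics/d2.png

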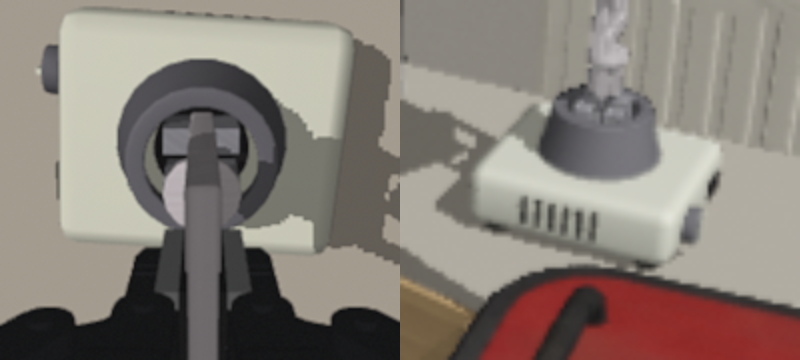

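Blade and collar line up with the jaw gap, and the scene crop shows the stem just above the mouth. About 0.6 mm remains along tool x. I'll enter gently.

```bash
python3 -m handwheel '{"deltas":[[-1,0.015,0,0.1,0],[-1,0,0,0.1,0],[-1,0,0,0.1,0],[-1,0,0,0.1,0],[-1,0,0,0,0]]}' 90
```

```text
clock: 9.82
tcp_pos: [0.5395, -0.1782, 0.2438]
orientation: [-0.0, 0.658, 0.753, -0.0]
wrist_force: [0.4, -0.8, 0.0]
finger_gap: 0.0065
grip_force: 91.1
```

```bash
python3 -m handwheel '{"deltas":[[-1,0,0,0.1,0],[-1,0,0,0.1,0],[-1,0,0,0.1,0],[-1,0,0,0.08,0],[-1,0,0,0,0]]}'
```

```text
clock: 10.45
tcp_pos: [0.5399, -0.1784, 0.2294]
orientation: [0.0, 0.658, 0.753, 0.0]
wrist_force: [-0.8, 0.4, 4.7]
finger_gap: 0.0064
grip_force: 92.4
```

```bash
python3 -m handwheel '{"deltas":[[-1,0,0,0.05,0],[-1,0,0,0.04,0],[-1,0,0,0,0],[-1,0,0,0,0]]}'; python3 -m handwheel '{"deltas":[[-1,0,0,0.03,0],[-1,0,0,0,0]]}'
```

```text
clock: 10.95
tcp_pos: [0.54, -0.1784, 0.2275]
orientation: [0.001, 0.658, 0.753, 0.0]
wrist_force: [-2.9, 1.1, 13.4]
finger_gap: 0.0065
grip_force: 93.8
clock: 11.2
tcp_pos: [0.54, -0.1784, 0.2274]
orientation: [0.002, 0.658, 0.753, 0.0]
wrist_force: [-5.6, 2.0, 18.7]
finger_gap: 0.0062
grip_force: 94.7
```

The hard stop came at TCP z=0.2274. At the grasp the TCP stood 0.165 above the stem tip, so the tip is now at 0.062, which is exactly home. I'll ease the side load slightly and check.

```bash
python3 -m handwheel '{"deltas":[[-1,0,-0.01,0,0],[-1,0,0,0,0],[-1,0,0,0,0]]}'; python3 m.py d3; python3 n.py d3
python3 - <<'E'
from h import *
s=status.get_state(); M=R.from_quat(s['orientation'][[1,2,3,0]]).as_matrix(); print('tilt deg',np.degrees(np.arccos(-M[2,2])))
for k in('Pw','Ps'):
    P=np.load('d3.npz')[k]; T=(P-s['tcp_pos'])@M
    m=(np.abs(T[...,0])<.034)&(np.abs(T[...,1])<.012)&(T[...,2]>.03)&(T[...,2]<.14)
    q=P[m]; c=np.histogram(q[:,2],bins=np.arange(.08,.2,.006)); print(k,list(zip(c[1].round(3),c[0])))
    # blade normal from side face
    m2=m&(T[...,2]>.075)&(T[...,2]<.12); q=P[m2]
    if len(q)>30:
        u,S,v=np.linalg.svd(q-q.mean(0),full_matrices=False); print(k,len(q),'normal',v[2].round(3),(S/len(q)**.5*1e3).round(2))
E
```

```text
clock: 11.58
tcp_pos: [0.5399, -0.1784, 0.2274]
orientation: [0.002, 0.658, 0.753, 0.001]
wrist_force: [-4.0, 2.2, 17.6]
finger_gap: 0.0065
grip_force: 94.5
[ 0.5399 -0.1784  0.2274] yaw x 97.67 F [-4.   2.2 17.6] gap 0.006452728879860201
0.04 0.05 2413 [-0.0287 -0.0149  0.04  ] [0.0324 0.0148 0.05  ]
0.06 0.1 476 [ 0.0072 -0.0148  0.0601] [0.0325 0.0148 0.0999]
0.1 0.13 94 [ 0.0065 -0.0082  0.1007] [0.0325 0.0038 0.1297]
0.13 0.15 1540 [-0.0168 -0.015   0.13  ] [0.0354 0.015  0.1499]
0.15 0.185 927 [ 0.0154 -0.015   0.15  ] [0.0494 0.0149 0.1774]
collar 892 [ 16.11204159  16.2979443  137.49771928] [-16.38601693 -17.21697391 129.76131724] (array([ 2.0931608 , -1.37439545]), np.float64(4.228539619963057))
jaw 304 [  1.  -17.6 138.4] [-22.3 -28.  135. ] [ 27.2  -5.3 140.4]
jaw 277 [  7.6  19.5 139.5] [-22.1   4.4 138.2] [ 27.   27.9 140.4]
jaw 174 [ 11.9 -12.8 136.6] [  4.3 -17.7 134.6] [ 16.1  -6.1 140.4]
jaw 159 [ 11.8  11.9 136.7] [  3.9   5.9 134.9] [ 16.3  16.1 140.2]
jaw 88 [-12.3  13.2 136.5] [-17.2   7.7 134.6] [ -5.7  16.3 137.8]
turret (array([-0.3754691 , -0.70327999]), np.f
[... 806 characters left out ...]
), np.int64(0)), (np.float64(0.086), np.int64(12)), (np.float64(0.092), np.int64(18)), (np.float64(0.098), np.int64(11)), (np.float64(0.104), np.int64(18)), (np.float64(0.11), np.int64(20)), (np.float64(0.116), np.int64(16)), (np.float64(0.122), np.int64(20)), (np.float64(0.128), np.int64(18)), (np.float64(0.134), np.int64(13)), (np.float64(0.14), np.int64(11)), (np.float64(0.146), np.int64(10)), (np.float64(0.152), np.int64(13)), (np.float64(0.158), np.int64(20)), (np.float64(0.164), np.int64(19)), (np.float64(0.17), np.int64(21)), (np.float64(0.176), np.int64(27)), (np.float64(0.182), np.int64(27)), (np.float64(0.188), np.int64(16))]
Ps 115 normal [-0.995 -0.101  0.007] [22.51 12.06  2.13]
```

View pics/d3.png

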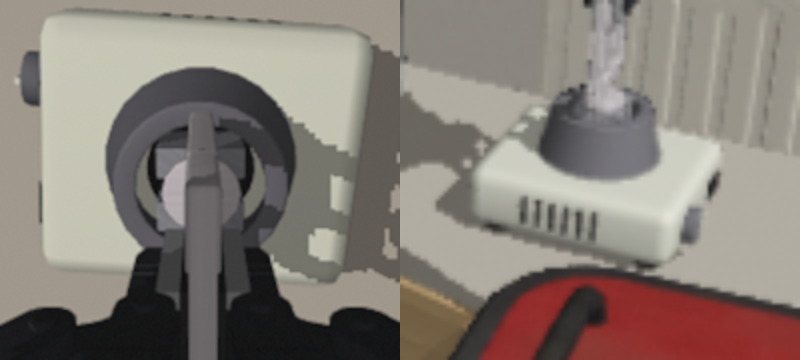

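Run:
```python
from h import *
s=status.get_state(); M=R.from_quat(s['orientation'][[1,2,3,0]]).as_matrix()
for n in('d2','d3'):
    P=np.load(n+'.npz')['Pw']; t=s['tcp_pos']+([0,0,.0330] if n=='d2' else 0); T=(P-t)@M
    r=np.hypot(T[...,0],T[...,1])
    for nm,m in (('top',(abs(T[...,1])<.003)&(T[...,0]>.02)&(T[...,0]<.03)&(T[...,2]<.06)),('collar',(r<.0145)&(abs(T[...,1])>.006)&(T[...,2]>.125)&(T[...,2]<.139)&(T[...,0]<.004)),('jaw',(T[...,0]>.008)&(T[...,0]<.014)&(abs(abs(T[...,1])-.0115)<.004)&(P[...,2]<.0935)&(P[...,2]>.086))):
        z=P[m][:,2]; print(n,nm,len(z),np.percentile(z,[10,50,90]).round(4) if len(z) else '')
```

```text
d2 top 304 [0.2175 0.2182 0.219 ]
d2 collar 332 [0.1284 0.1292 0.13  ]
d2 jaw 121 [0.09   0.0909 0.0918]
d3 top 309 [0.1842 0.1849 0.1856]
d3 collar 330 [0.0951 0.0958 0.0966]
d3 jaw 143 [0.0899 0.0909 0.0918]
```

Measured against the jaws, the collar's top is 4.9 mm up (5 mm expected when seated) and the blade's top is at 0.184, as it should be at home. The blade is vertical, so I'm handing in.

```bash
python3 -c "
from workcell import status,hand_in
s=status.get_state();print(s['clock'],s['wrist_force'],s['tcp_pos'])
print(hand_in())"
```

```text
11.725 [-4.192852    2.38017104 18.36103323] [ 0.53988128 -0.17841718  0.22738399]
the job is handed in; nothing more can be done
None
```

The paddle is in the coupling with its collar measured down on the jaws, upright, still gripped and pressed home with about 18 N; I handed the job in at 11.7 s (no verdict was returned), and nothing else was moved on purpose.

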